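# Switch on the battery charger with the round meter

## Robot

A 6-joint arm with a two-finger parallel gripper is mounted at the origin on the work surface. World frame = base frame: x ahead of the robot, y to its left, z up, the work surface at z = 0. Lengths are in m, angles in rad, forces in N, time in s.
With the tool pointing down it reaches from about 0.325 to 0.875 m from the base axis. Payload 4.4 kg.
Tool frame: the origin (TCP) lies at the very end of the fingers, on their centre line; the grasp point (between the pads) lies 19 mm behind it (r.grip_point_offset is the distance from the TCP to the grasp point, in m); z points along the fingers, x is the direction in which the jaws open and shut, and the axes are right-handed (so a half turn about z gives the same grasp; the last joint's range is limited). The gripper opens to 85 mm and grips with 20 to 120 N. Pads are 22 mm wide; open, the fingers measure 114 mm over their backs; the gripper's body (76 mm by 85 mm) begins 54 mm behind the grasp point. The pads swing forward as they close: fully open they stand 13 mm farther back than shut.
Start: joints at [0.962, 0.207, 1.542, -0, 1.393, -0.15], TCP at [0.255, 0.516, 0.231] pointing down, gripper open.
Joint ranges: [-2.73, 2.73], [-0.86, 2.22], [0.23, 2.46], [-1.11, 4.25], [0.08, 2.63], [-2.82, 2.82]. Speed limits (rad/s): [2.79, 2.79, 3.14, 3.14, 3.14, 3.14].

## Interface

Orientations are given as a rotation vector (axis times angle).
In Python, from plant import monitor, read_camera, ticket, search_frame, trace, place_of, r gives the robot as it stands.
- The arm moves only by the tool apply_moves, never from a script. Its argument "rows" is a list of rows, each a list of 7 numbers: the finger opening in mm, from 0 to 85.4, then the shift along the tool's x, y, z in mm, then the turn, a rotation vector about the tool's x, y, z in degrees. In form: [[jaw, dx, dy, dz, wx, wy, wz], ...]. A call has 1 to 8 rows; each row shifts and turns the pose as measured when the row begins, along the tool's axes as they then stand; what a row does not reach is not made up. A row lasts 1/12 s, in which the tool goes at most 41.7 mm and 7.16 degrees, less where a joint would pass 70% of its speed; a pose out of reach is approached as far as the arm can. A call with a gripper value outside its range is refused whole. The fingers move at their own pace and stop on an object; "grip_force" is the grip in N (left out, the last holds). Time passes only in rows, so rows that do not move let the fingers close. It gives the time, the measured TCP pose, the force and the opening at its end, in the units of the state.
- monitor.get_state(): the state, without advancing time (a new reading comes with each control period).
- read_camera(name): name is "scene" or "top" or "wrist"; returns a dict with "color" (384x512x3 uint8, red, green, blue), "vertical_fov" (degrees; the focal length in pixels is half the picture's height over the tangent of half this angle, whatever the lens; pixels are square), "cx", "cy" (the principal point, pixels), "T" (4x4, takes a point from camera to world coordinates). Camera axes: x right, y up, looking along -z (the intrinsics and any distortion apply to the point x, -y, -z); pixel columns grow to the right and rows downward; lengths in m; the calibration is good to about 2 mm. A picture is of the moment at which its call begins. There is no depth.
- ticket.close_job(): hands the job in, once; it reports no verdict.
Trained networks look in a picture, given as the dict that the camera call returned (one of the last four; its "shot" number tells which), for a name from the list of things; names that differ only in an ending like _2 or _b are one class to them, and where a whole thing is asked for, a point or a joint stands for the part that bears it (a point fixed in the world has none). Each returns a list of dicts, best first, with "p" (0 to 1); they miss things now and then, are a little off and sometimes report something else, mostly with a low value. They report only what shows in the picture. A call takes as long as a camera call. They do not tell look-alikes from the thing itself.
- search_frame(picture, thing): "xy" ([column, row] in pixels, amid what is visible of it).
- trace(picture, thing): "region" (384x512 bool, what is visible of it) and "xy" ([column, row] in pixels, amid what is visible of it).
- place_of(picture, thing): "xy" ([column, row] in pixels: a listed point, or the origin of a listed thing).
The state is a dict: "time": time; "q": joint angles; "joint_vel": joint speeds; "effort": joint torques, N m; "position": TCP position; "orientation": TCP orientation; "wrist_force": force on the tool from outside, world axes, zero at the start; "ft_torque": the same for the moment, N m; "width": finger opening in m.
Only numpy, scipy, OpenCV 4.12 (cv2) and the standard library are available. Lean on these libraries where they do the work, as an engineer would, in place of code of your own. Each camera call takes 0.05 s, during which the arm holds its last target.

## Task

Two grey units lie on the bench of the battery store, each with one slide switch on top. Switch on the charger, the one with the round meter: push the small ridge of its slide switch towards the meter until it clicks over and rests fully home. Leave the switch of the other unit, the one with the square grille, as it is, off.

Things in the scene. Friction and masses are not known exactly. Their poses are not given: they have to be found in the camera images.
- charger: The charger: fixed grey case 110 mm (its x) by 190 mm (its y) by 60 mm tall with a flat top; origin at the centre of its underside, z up. On the +y half of the top is a round white-faced meter, 72 mm across, 2 mm proud, centred at y = +46 mm. The slide switch is on the -y half, on the middle line (x = 0): its ridge is at y = -57 mm when off and y = -33 mm when on.
- meter_switch_ridge (a point): Centre of the top of the ridge on the charger's switch, the one to move; travels with it. The ridge is a grey bar 24 mm long (x), 10 mm thick (y), standing 10 mm above the flat case top, so its top is 70 mm above the bench; the rest of the slide is flush. Axes as the charger's: +y is the way to slide it on, towards the meter.
- meter_switch (a joint): Position of the charger's switch in m: 0 off (start), 0.024 on, fully home towards the meter. An over-centre detent pushes it to the nearer end: about 6.5 N along the slide starts it, less and less up to the middle (0.012), after which it springs over to the other end by itself and stays.
- grille_switch_ridge (a point): The same point on the identical switch of the other unit, which must stay off: same fixed grey case, size and layout, but with a square louvred grille (72 x 66 mm) where the charger has its round meter. Same axes; +y points to its grille.
Things that resemble listed ones, but are neither listed nor needed, are in the scene too. Leave any yellow look-alike of the charger alone.

How it is judged:
By the outcome, as a careful person would: the job done as asked, in the order asked, and still so for the second after the job is handed in, with the robot touching nothing.
It also fails if it takes over 26 s, if anything falls off the work surface, if the arm or the gripper's body presses on something with over 40 N, if the wrist force passes 120 N, or if a joint passes its speed limit or range.

## Working session

There is one attempt and no reset: what is moved stays moved. The work goes in short steps, Python scripts to look and compute and a tool call to move; the robot and the scene stay as the last step left them, time stands still between calls to the robot, and variables do not carry over. Pictures are saved under pics/ and viewed, and the job is handed in when it is done.

Besides the shell and the picture viewer there is one more tool, called after "Emit:" by a JSON object that holds its "method" and its "body". apply_moves: Moves the arm, as the interface text tells. Its arguments: {"type":"object","properties":{"rows":{"type":"array","items":{"type":"array","items":{"type":"number"}}},"grip_force":{"type":"number"}},"required":["rows"]}

```bash
mkdir -p pics; ls; cat > h.py <<'E'
import numpy as np, cv2
from plant import monitor, read_camera, ticket, search_frame, trace, place_of, r
def ray(pic,xy):
    h=pic["color"].shape[0]; f=h/2/np.tan(np.radians(pic["vertical_fov"])/2)
    K=np.array([[f,0,pic["cx"]],[0,f,pic["cy"]],[0,0,1]])
    d=np.array([(xy[0]-pic["cx"])/f,-(xy[1]-pic["cy"])/f,-1.0])
    T=np.array(pic["T"]); return T[:3,3],T[:3,:3]@d
def atz(pic,xy,z):
    o,d=ray(pic,xy); return o+d*(z-o[2])/d[2]
def proj(pic,p):
    h=pic["color"].shape[0]; f=h/2/np.tan(np.radians(pic["vertical_fov"])/2)
    T=np.array(pic["T"]); c=T[:3,:3].T@(np.array(p)-T[:3,3])
    return np.array([pic["cx"]+f*c[0]/-c[2], pic["cy"]+f*c[1]/c[2]])
def tri(obs):
    A=np.zeros((3,3));b=np.zeros(3)
    for pic,xy in obs:
        o,d=ray(pic,xy); d=d/np.linalg.norm(d); M=np.eye(3)-np.outer(d,d); A+=M;b+=M@o
    return np.linalg.solve(A,b)
def save(pic,n): cv2.imwrite("pics/"+n,pic["color"][:,:,::-1])
E
python3 - <<'E'
from h import *
s=monitor.get_state(); print(s)
for n in ["scene","top","wrist"]:
    p=read_camera(n); save(p,n+"1.png"); print(n,[k for k in p], p["vertical_fov"],p["cx"],p["cy"])
    print(np.round(p["T"],3).tolist(), {k:p[k] for k in p if k not in("color","T")})
    for t in ["charger","meter_switch_ridge","grille_switch_ridge"]:
        for o in place_of(p,t)[:5]:
            z=0 if t=="charger" else .07
            print(t,o["p"],np.round(o["xy"],1),np.round(atz(p,o["xy"],z),3))
E
```

```text
pics
{'time': 0.0, 'q': array([ 9.61487805e-01,  2.07427423e-01,  1.54297564e+00, -1.74506961e-05,
        1.39346603e+00, -1.50503295e-01]), 'joint_vel': array([ 3.25377232e-04,  1.28604888e-04, -5.91993519e-04,  2.08476318e-03,
        4.38454698e-05, -1.07885016e-03]), 'effort': array([-1.05651281e-03, -3.83039653e+01, -2.91595781e+01, -3.49439906e-04,
        1.04346417e-02, -1.99092472e-05]), 'position': array([0.25423341, 0.51489927, 0.23011124]), 'orientation': array([ 2.66761143,  1.65761949, -0.00327425]), 'wrist_force': array([-0.45918776, -0.12855076,  0.11899164]), 'ft_torque': array([-0.00408112, -0.0225925 ,  0.04528167]), 'width': 0.08576012017925119}
scene ['color', 'vertical_fov', 'cx', 'cy', 'T', 'shot'] 53.75386577119527 256.1742985628473 192.97135046585313
[[-0.423, -0.493, 0.76, 1.142], [0.906, -0.21, 0.368, 0.408], [-0.022, 0.844, 0.535, 0.531], [0.0, 0.0, 0.0, 1.0]] {'vertical_fov': 53.75386577119527, 'cx': 256.1742985628473, 'cy': 192.97135046585313, 'shot': 1}
charger 0.72 [422.8 225.2] [0.363 0.449 0.   ]
charger 0.57 [295.  199.7] [0.378 0.146 0.   ]
meter_
[... 656 characters left out ...]
ger 0.81 [232.8 229.1] [0.371 0.138 0.   ]
meter_switch_ridge 0.58 [251.  225.6] [0.382 0.084 0.07 ]
meter_switch_ridge 0.44 [218.4 142.7] [0.618 0.174 0.07 ]
meter_switch_ridge 0.4 [142.6 220.9] [0.399 0.389 0.07 ]
grille_switch_ridge 0.49 [377.7 174.7] [ 0.521 -0.276  0.07 ]
wrist ['color', 'vertical_fov', 'cx', 'cy', 'T', 'shot'] 64.40244204185478 251.2723597586 193.7528384692389
[[0.443, -0.855, -0.271, 0.186], [0.897, 0.422, 0.135, 0.549], [-0.001, -0.303, 0.953, 0.375], [0.0, 0.0, 0.0, 1.0]] {'vertical_fov': 64.40244204185478, 'cx': 251.2723597586, 'cy': 193.7528384692389, 'shot': 3}
charger 0.71 [245.8 264.3] [0.381 0.443 0.   ]
meter_switch_ridge 0.9 [208.  317.9] [0.39  0.389 0.07 ]
```

View pics/scene1.png

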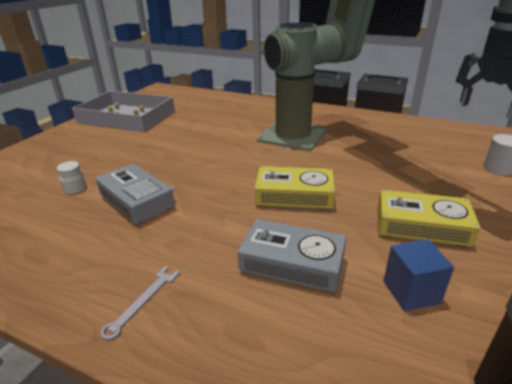

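View pics/top1.png

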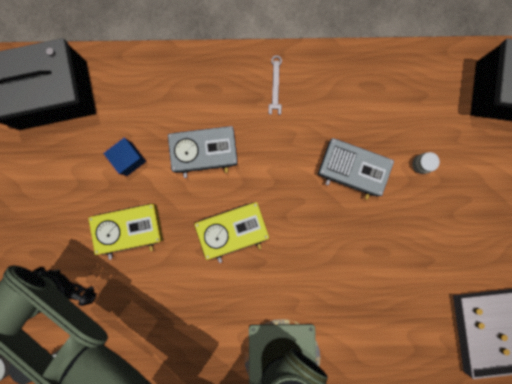

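View pics/wrist1.png

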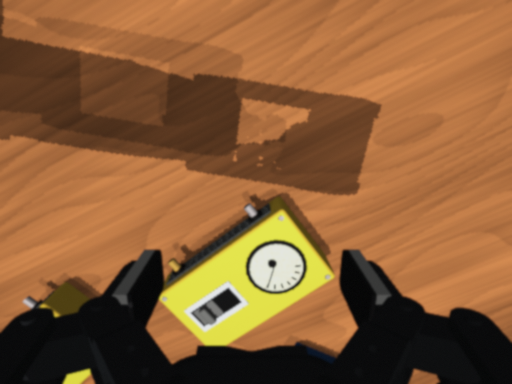

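The top view shows the grey charger (round meter at about 186,150, switch at about 217,146). The grille unit is at 355,167, and the two yellow look-alikes are at 125,230 and 231,232. I'll measure the charger's heading next.

```bash
cat >> h.py <<'E'
from scipy.spatial.transform import Rotation as R
def tgt(p,th,grip=0,n=None):
    """rows to TCP p, with tool y = -(cos th, sin th), z down; th = heading of charger +y"""
    s=monitor.get_state(); R0=R.from_rotvec(s["orientation"])
    y=-np.array([np.cos(th),np.sin(th),0]); z=np.array([0,0,-1.]); x=np.cross(y,z)
    R1=R.from_matrix(np.c_[x,y,z]); w=(R0.inv()*R1).as_rotvec(); d=np.array(p)-s["position"]
    k=n or int(max(np.ceil(np.linalg.norm(d)/.040),np.ceil(np.degrees(np.linalg.norm(w))/7)))
    print("rows",k,"now",np.round(s["position"],4),"d",np.round(d,4))
    for i in range(k):
        Ri=R0*R.from_rotvec(w*i/k)
        print([grip]+np.round(Ri.inv().apply(d/k)*1000,1).tolist()+np.round(np.degrees(w/k),2).tolist())
E
python3 - <<'E'
from h import *
a=read_camera("top"); b=read_camera("scene")
for p in (a,b):
    for o in trace(p,"charger"):
        m=o["region"].astype(np.uint8); c=max(cv2.findContours(m,0,1)[0],key=cv2.contourArea)
        print(o["p"],np.round(o["xy"]),cv2.minAreaRect(c))
    img=p["color"]
c=[] 
g=cv2.cvtColor(a["color"],cv2.COLOR_RGB2GRAY)
sub=cv2.resize(a["color"][115:185,155:250],None,fx=8,fy=8,interpolation=cv2.INTER_CUBIC); cv2.imwrite("pics/topc.png",sub[:,:,::-1])
m=atz(a,(186,150),.062); rd=atz(a,(211,147),.07);print(m,rd,np.degrees(np.arctan2(*(m-rd)[[1,0]])))
m2=atz(b,(318,246),.062); rd2=atz(b,(264.6,236.9),.07);print(m2,rd2,np.degrees(np.arctan2(*(m2-rd2)[[1,0]])))
print(tri([(a,(186,150)),(b,(318,246))]))
tgt([.615,.12,.2],np.radians(97))
E
```

```text
0.84 [232. 230.] ((232.34999084472656, 232.55001831054688), (46.16925048828125, 66.09159851074219), 71.56504821777344)
0.84 [127. 228.] ((126.24146270751953, 230.1268310546875), (43.79158020019531, 70.12239837646484), 77.90524291992188)
0.8 [293. 255.] ((290.75, 253.75001525878906), (105.31436920166016, 58.834842681884766), 11.309932708740234)
0.76 [298. 186.] ((294.61083984375, 186.45950317382812), (79.1920166015625, 40.214561462402344), 0.9710219502449036)
0.63 [427. 218.] ((428.3955383300781, 217.35891723632812), (103.7624282836914, 48.507423400878906), 6.934349060058594)
[0.59935888 0.26711372 0.062     ] [0.6059139  0.19475347 0.07      ] 95.1762203734828
[0.59918533 0.27098557 0.062     ] [0.62353986 0.17181609 0.07      ] 103.79791185896796
[0.59892568 0.26901858 0.06110538]
rows 14 now [0.2547 0.5155 0.2313] d [ 0.3603 -0.3955 -0.0313]
[0, -13.9, 35.6, 2.2, -0.0, -0.0, 4.05]
[0, -11.4, 36.5, 2.2, -0.0, -0.0, 4.05]
[0, -8.8, 37.2, 2.2, -0.0, -0.0, 4.05]
[0, -6.1, 37.7, 2.2, -0.0, -0.0, 4.05]
[0, -3.4, 38.1, 2.2, -0.0, -0.0, 4.05]
[0, -0.8, 38.2, 2.2, -0.0, -0.0, 4.05]
[0, 1.9, 38.2, 2.2, -0.0, -0.0, 4.05]
[0, 4.6, 37.9, 2.2, -0.0, -0.0, 4.05]
[0, 7.3, 37.5, 2.2, -0.0, -0.0, 4.05]
[0, 9.9, 36.9, 2.2, -0.0, -0.0, 4.05]
[0, 12.5, 36.1, 2.2, -0.0, -0.0, 4.05]
[0, 15.0, 35.1, 2.2, -0.0, -0.0, 4.05]
[0, 17.5, 34.0, 2.2, -0.0, -0.0, 4.05]
[0, 19.8, 32.7, 2.2, -0.0, -0.0, 4.05]
```

View pics/topc.png

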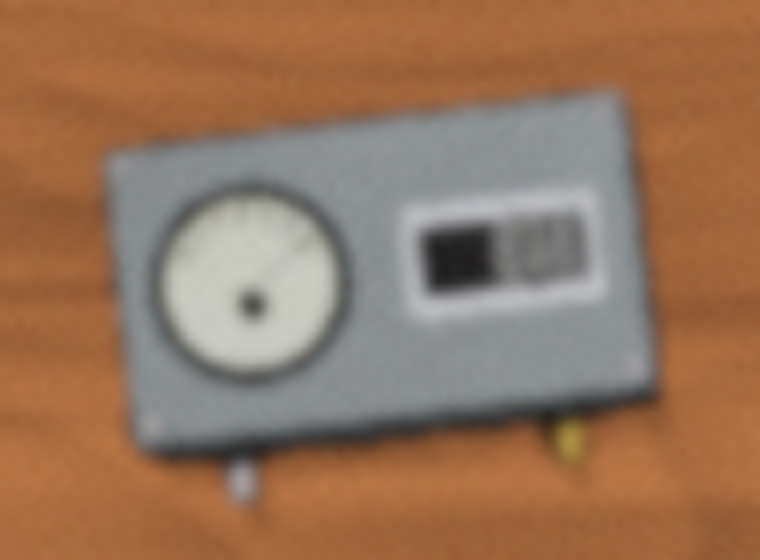

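The enlarged crop shows the round meter at about (186,150) full-frame and the switch slide on the right, in the off position. The top edge runs at about 7.3°, which puts +y at a heading of about 97°. I'll move above the switch and look with the wrist camera.

Emit:
{"method": "apply_moves", "body": {"rows": [[0,-14,35.6,2.2,0,0,4],[0,-11,36.5,2.2,0,0,4],[0,-9,37,2.2,0,0,4],[0,-6,37.7,2.2,0,0,4],[0,-3.5,38,2.2,0,0,4],[0,-1,38,2.2,0,0,4],[0,2,38,2.2,0,0,4],[0,4.5,38,2.2,0,0,4]]}}

```text
time: 1.47
position: [0.4623, 0.2883, 0.2142]
orientation: [-3.02, -0.844, -0.007]
wrist_force: [1.1, 1.3, 0.3]
width: -0.0
```

```bash
python3 -c "
from h import *
tgt([.617,.12,.2],np.radians(97))"
```

```text
rows 6 now [0.4623 0.2883 0.2142] d [ 0.1547 -0.1683 -0.0142]
[0, 7.5, 37.4, 2.2, -0.06, -0.05, 4.04]
[0, 10.1, 36.7, 2.3, -0.06, -0.05, 4.04]
[0, 12.7, 35.9, 2.3, -0.06, -0.05, 4.04]
[0, 15.2, 35.0, 2.3, -0.06, -0.05, 4.04]
[0, 17.6, 33.8, 2.3, -0.06, -0.05, 4.04]
[0, 19.9, 32.5, 2.4, -0.06, -0.05, 4.04]
```

Emit:
{"method": "apply_moves", "body": {"rows": [[0,7.5,37.4,2.2,0,0,4],[0,10,36.7,2.3,0,0,4],[0,12.7,36,2.3,0,0,4],[0,15,35,2.3,0,0,4],[0,17.6,34,2.3,0,0,4],[0,20,32.5,2.4,0,0,4],[0,0,0,0,0,0,0]]}}

```text
time: 2.05
position: [0.6264, 0.1022, 0.1996]
orientation: [-3.133, -0.148, -0.013]
wrist_force: [-1.1, 0.7, -0.1]
width: 0.0004
```

```bash
python3 - <<'E'
from h import *
s=monitor.get_state(); print(s["position"],s["time"],s["wrist_force"])
p=read_camera("wrist"); save(p,"w2.png")
for t,z in (("meter_switch_ridge",.07),("charger",0)):
    for o in place_of(p,t): print(t,o["p"],o["xy"],atz(p,o["xy"],z))
for o in trace(p,"meter_switch_ridge"): print(o["p"],o["xy"])
E
```

```text
[0.62637619 0.10224899 0.19960946] 2.05 [-1.1020261   0.70768463 -0.08063873]
meter_switch_ridge 0.94 [237.5, 110.3] [0.60972581 0.16664798 0.07      ]
charger 0.67 [242.4, 55.5] [0.60808868 0.21883099 0.        ]
charger 0.59 [16.9, 111.1] [0.37003747 0.14051576 0.        ]
0.86 [239.3, 111.2]
0.7 [3.5, 177.0]
0.63 [238.5, 76.1]
```

View pics/w2.png

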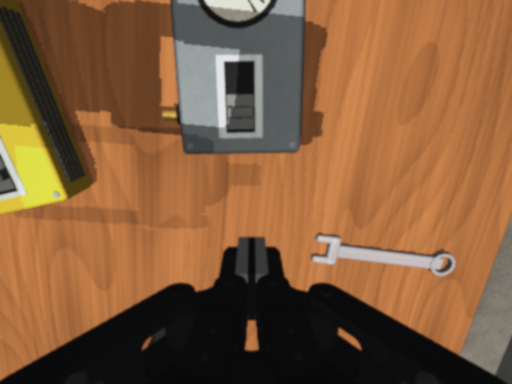

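```bash
python3 - <<'E'
from h import *
p=read_camera("wrist"); cv2.imwrite("pics/w2c.png",cv2.resize(p["color"][40:170,160:320],None,fx=4.5,fy=4.5,interpolation=cv2.INTER_CUBIC)[:,:,::-1])
A=atz(p,(184,152),.06);B=atz(p,(299.5,151),.06);print(A,B,np.linalg.norm(A-B),np.degrees(np.arctan2(*(A-B)[[1,0]]))-90)
print(p["T"][:3])
E
```

```text
[0.55722218 0.1308364  0.06      ] [0.66458733 0.1429181  0.06      ] 0.10804278953998848 -263.5795717590935
[[ 0.99457264 -0.09793884 -0.03511774  0.61359825]
 [ 0.1039401   0.95038907  0.29318435  0.18385174]
 [ 0.00466138 -0.29524328  0.95541074  0.34419333]]
```

View pics/w2c.png

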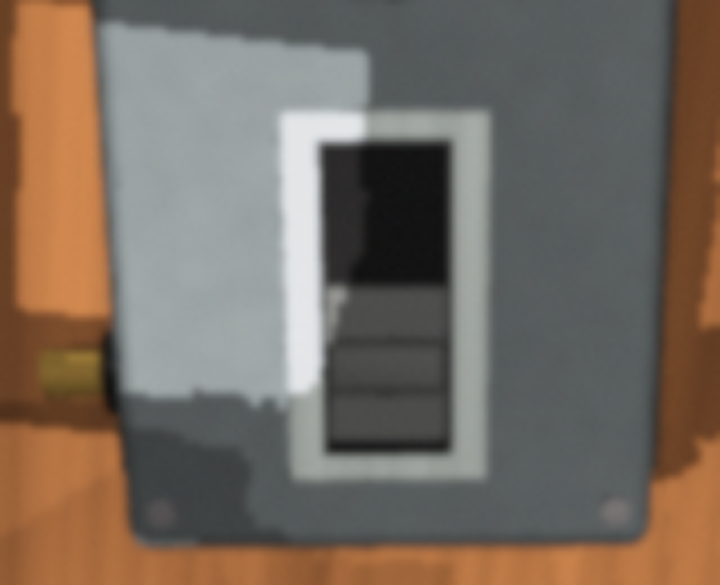

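```bash
python3 - <<'E'
from h import *
s=monitor.get_state(); print(s["position"],s["orientation"],s["time"])
p=read_camera("wrist"); print(p["T"][:3,3])
A=atz(p,(189.3,160.5),.06);B=atz(p,(303.8,159.8),.06);print(A,B,np.linalg.norm(A-B),np.degrees(np.arctan2(*(B-A)[[1,0]])))
rp=atz(p,(246.2,121.3),.07);print("ridge",rp)
th=np.arctan2(*(B-A)[[1,0]])+np.pi/2
u=np.array([np.cos(th),np.sin(th),0]);print("from corners",(A+B)/2+u*.038, np.degrees(th))
for o in place_of(p,"meter_switch_ridge")[:2]: print(o["xy"],atz(p,o["xy"],.07))
a=read_camera("top"); b=read_camera("scene")
for q in(a,b):print(proj(q,rp))
for q,n in((b,"scene"),):
  for o in place_of(q,"meter_switch_ridge"): print(o, tri([(p,(246.2,121.3)),(q,o["xy"])]))
st=np.array(rp)-u*.045
tgt([st[0],st[1],.12],th)
E
```

```text
[0.62148186 0.10970466 0.2002064 ] [-3.12817407 -0.16435281 -0.00811643] 2.3
[0.61328077 0.18439665 0.34437431]
[0.56230483 0.12372007 0.06      ] [0.66974305 0.13561777 0.06      ] 0.10809499361857139 6.319178881063977
ridge [0.61212941 0.16588949 0.07      ]
from corners [0.61184139 0.16743804 0.06      ] 96.31917888106398
[244.4, 122.0] [0.61061768 0.16512801 0.07      ]
[221.12140552 144.70560458]
[264.20068176 232.73089039]
{'xy': [274.2, 173.2], 'p': 0.62} [0.61080041 0.18011731 0.20586182]
{'xy': [263.1, 233.0], 'p': 0.53} [0.61251926 0.16485577 0.06920577]
rows 3 now [0.6219 0.1097 0.2006] d [-0.0048  0.0115 -0.0806]
[0, -1.4, -3.8, 26.9, -0.16, -0.13, -0.1]
[0, -1.3, -3.8, 26.9, -0.16, -0.13, -0.1]
[0, -1.2, -3.9, 26.9, -0.16, -0.13, -0.1]
```

The ridge is at about (0.612, 0.166), and triangulated from two views it sits at z=0.069. In the crop it spans rows 340-392, and the slide is at the near (off) end. I'll descend behind it.

Emit:
{"method": "apply_moves", "body": {"rows": [[0,-1.5,-4,27,0,0,0],[0,-1.5,-4,27,0,0,0],[0,-1,-4,27,0,0,0],[0,0,0,0,0,0,0],[0,0,0,0,0,0,0]]}}

```text
time: 2.97
position: [0.6191, 0.1254, 0.1224]
orientation: [-3.129, -0.173, -0.025]
wrist_force: [0.4, 0.2, 1.0]
width: 0.0003
```

```bash
python3 - <<'E'
from h import *
p=read_camera("wrist"); save(p,"w3.png")
th=np.radians(96.5);u=np.array([np.cos(th),np.sin(th),0])
st=np.array([.612,.1655,0])-u*.032
tgt([st[0],st[1],.0645],th,n=6); print(monitor.get_state()["orientation"])
E
```

```text
rows 6 now [0.6183 0.1254 0.1219] d [-0.0027  0.0083 -0.0574]
[0, -0.4, -1.3, 9.6, -0.07, -0.14, -0.03]
[0, -0.4, -1.4, 9.6, -0.07, -0.14, -0.03]
[0, -0.4, -1.4, 9.6, -0.07, -0.14, -0.03]
[0, -0.4, -1.4, 9.6, -0.07, -0.14, -0.03]
[0, -0.3, -1.4, 9.6, -0.07, -0.14, -0.03]
[0, -0.3, -1.4, 9.6, -0.07, -0.14, -0.03]
[-3.12836269 -0.17268093 -0.02248294]
```

View pics/w3.png

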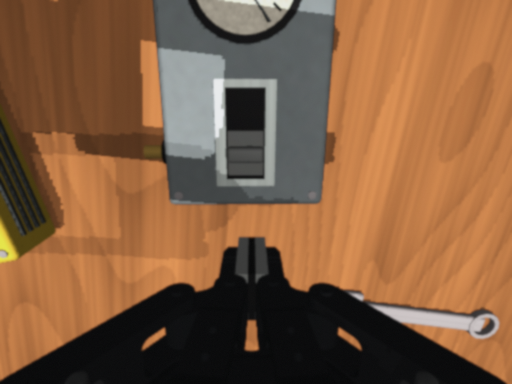

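The fingers (column 252) are lined up with the ridge (about 245,154) and sit behind it. I'll lower now.

Emit:
{"method": "apply_moves", "body": {"rows": [[0,-0.5,-1.5,10,0,0,0],[0,-0.5,-1.5,10,0,0,0],[0,-0.5,-1.5,10,0,0,0],[0,-0.5,-1.5,10,0,0,0],[0,0,-1,8,0,0,0],[0,0,-1,5,0,0,0],[0,0,0,0,0,0,0],[0,0,0,0,0,0,0]]}}

```text
time: 3.68
position: [0.6205, 0.1343, 0.0697]
orientation: [-3.129, -0.173, -0.038]
wrist_force: [1.0, 0.3, 0.9]
width: 0.0
```

```bash
python3 - <<'E'
from h import *
p=read_camera("wrist"); save(p,"w4.png")
th=np.radians(96.5);u=np.array([np.cos(th),np.sin(th),0])
st=np.array([.612,.1655,0])-u*.032
s=monitor.get_state();print((s["position"]-[.612,.1655,0])@u,s["wrist_force"])
tgt([st[0],st[1],.0645],th,n=6)
E
```

```text
-0.031956532589122455 [-0.50916662  0.35890053  0.23997701]
rows 6 now [0.6203 0.1343 0.0696] d [-0.0047 -0.0006 -0.0051]
[0, -0.8, 0.0, 0.8, -0.06, -0.23, -0.03]
[0, -0.8, 0.0, 0.8, -0.06, -0.23, -0.03]
[0, -0.8, 0.0, 0.8, -0.06, -0.23, -0.03]
[0, -0.8, 0.0, 0.8, -0.06, -0.23, -0.03]
[0, -0.8, 0.0, 0.8, -0.06, -0.23, -0.03]
[0, -0.8, 0.0, 0.9, -0.06, -0.23, -0.03]
```

View pics/w4.png

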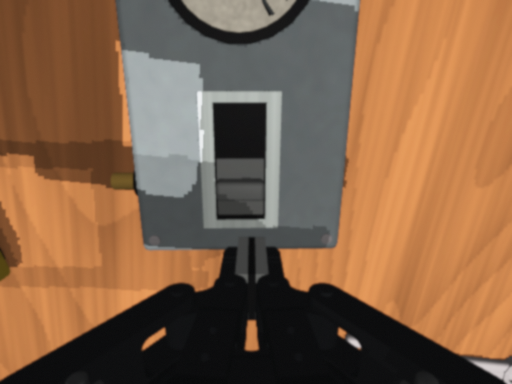

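The tip is above the case edge at about (252,240), with the ridge ahead at about (240,190). I'll shift left 5 mm and down 5 mm, and correct the slight tilt.

Emit:
{"method": "apply_moves", "body": {"rows": [[0,-2.5,0,2,0,-0.7,0],[0,-2.5,0,2,-0.3,-0.7,0],[0,0,0,1,0,0,0],[0,0,0,0,0,0,0]]}}

```text
time: 4.07
position: [0.6162, 0.1336, 0.0655]
orientation: [-3.136, -0.172, -0.0]
wrist_force: [-0.4, -0.3, 0.1]
width: 0.0001
```

```bash
python3 - <<'E'
from h import *
th=np.radians(96.5);u=np.array([np.cos(th),np.sin(th),0])
s=monitor.get_state();print((s["position"]-[.612,.1655,0])@u,s["wrist_force"])
tgt(np.array([.612,.1655,.0645])+u*.009,th,n=6)
E
```

```text
-0.032206210917893434 [-0.36841589 -0.33689898  0.07238659]
rows 6 now [0.6162 0.1336 0.0655] d [-0.0052  0.0409 -0.001 ]
[0, -0.1, -6.9, 0.2, -0.01, -0.0, -0.03]
[0, -0.1, -6.9, 0.2, -0.01, -0.0, -0.03]
[0, -0.1, -6.9, 0.2, -0.01, -0.0, -0.03]
[0, -0.1, -6.9, 0.2, -0.01, -0.0, -0.03]
[0, -0.1, -6.9, 0.2, -0.01, -0.0, -0.03]
[0, -0.1, -6.9, 0.2, -0.01, -0.0, -0.03]
```

Pushing towards the meter in small steps.

Emit:
{"method": "apply_moves", "body": {"rows": [[0,0,-4,0.5,0,0,0],[0,0,-4,0.5,0,0,0],[0,0,-4,0,0,0,0],[0,0,-4,0,0,0,0],[0,0,-4,0,0,0,0]]}}

```text
time: 4.48
position: [0.6147, 0.1532, 0.0652]
orientation: [3.134, 0.172, 0.003]
wrist_force: [0.3, -8.2, 0.5]
width: -0.0001
```

Emit:
{"method": "apply_moves", "body": {"rows": [[0,0,-4,0,0,0,0],[0,0,-4,0,0,0,0]]}}

```text
time: 4.65
position: [0.6142, 0.1584, 0.0653]
orientation: [3.127, 0.173, 0.003]
wrist_force: [0.6, -4.8, 0.1]
width: -0.0002
```

```bash
python3 - <<'E'
from h import *
p=read_camera("wrist"); save(p,"w5.png")
th=np.radians(96.5);u=np.array([np.cos(th),np.sin(th),0])
s=monitor.get_state();print((s["position"]-[.612,.1655,0])@u,s["position"],s["wrist_force"])
E
```

```text
-0.006207394074738772 [0.61404498 0.15948544 0.06531722] [-0.06202751 -2.85119277 -0.38173947]
```

View pics/w5.png

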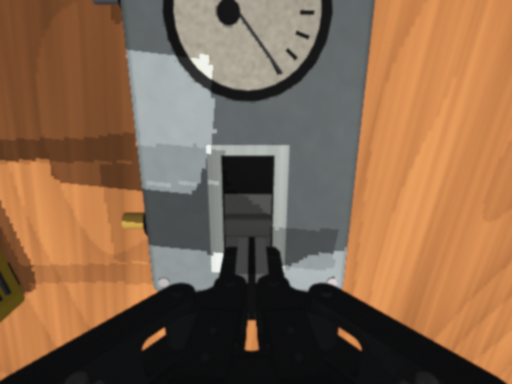

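The slide (about 248,205) is moving, the resistance is as expected and the force is falling. I'll push on through.

Emit:
{"method": "apply_moves", "body": {"rows": [[0,0,-4,0,0,0,0],[0,0,-4,0,0,0,0],[0,0,-3,0,0,0,0]]}}

```text
time: 4.95
position: [0.6128, 0.1713, 0.0653]
orientation: [3.129, 0.173, 0.003]
wrist_force: [0.1, 0.6, -0.6]
width: -0.0001
```

```bash
python3 - <<'E'
from h import *
p=read_camera("wrist"); save(p,"w6.png")
th=np.radians(96.5);u=np.array([np.cos(th),np.sin(th),0])
s=monitor.get_state();print((s["position"]-[.612,.1655,0])@u,s["position"],s["wrist_force"])
E
```

```text
0.006359227975361828 [0.61262755 0.17197187 0.06532738] [-0.30490367 -0.05385457 -0.20813922]
```

View pics/w6.png

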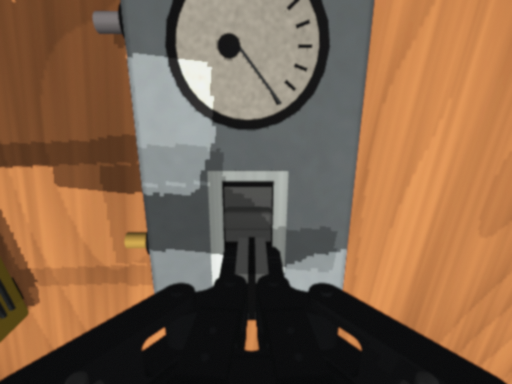

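The slide has sprung to the meter end (window top edge at about 248,183) and the force is zero. I'll back off, rise and check.

Emit:
{"method": "apply_moves", "body": {"rows": [[0,0,5,0,0,0,0],[0,0,5,-5,0,0,0],[0,0,5,-20,0,0,0],[0,0,8,-30,0,0,0],[0,0,10,-30,0,0,0],[0,0,10,-20,0,0,0],[0,0,0,0,0,0,0],[0,0,0,0,0,0,0]]}}

```text
time: 5.67
position: [0.6154, 0.1284, 0.174]
orientation: [3.131, 0.176, -0.005]
wrist_force: [-0.1, -1.4, 0.1]
width: 0.0001
```

```bash
python3 - <<'E'
from h import *
p=read_camera("wrist"); save(p,"w7.png")
for o in place_of(p,"meter_switch_ridge")[:3]:
    q=atz(p,o["xy"],.07); print(o["p"],o["xy"],q,q-[.612,.1655,.07])
a=read_camera("top")
cv2.imwrite("pics/top7.png",cv2.resize(a["color"][110:210,150:400],None,fx=3,fy=3,interpolation=cv2.INTER_CUBIC)[:,:,::-1])
for o in place_of(a,"meter_switch_ridge"): print(o["p"],o["xy"],atz(a,o["xy"],.07))
cv2.imwrite("pics/w7c.png",cv2.resize(p["color"][:190,150:330],None,fx=3,fy=3,interpolation=cv2.INTER_CUBIC)[:,:,::-1])
print(monitor.get_state()["position"],monitor.get_state()["wrist_force"])
E
```

```text
0.63 [251.9, 116.0] [0.60886437 0.18930548 0.07      ] [-3.13563450e-03  2.38054760e-02 -2.77555756e-17]
0.43 [209.4, 145.1] [0.6114254  0.19927986 0.07      ]
[0.61370241 0.12908829 0.17121779] [-1.02608856 -0.02378986 -0.09102674]
```

View pics/w7c.png

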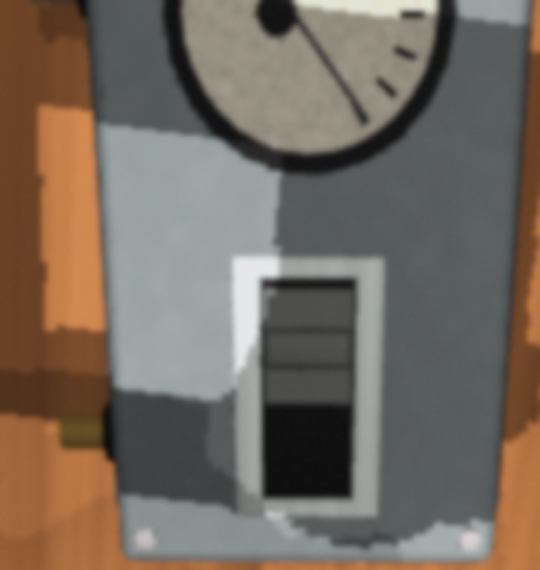

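View pics/top7.png

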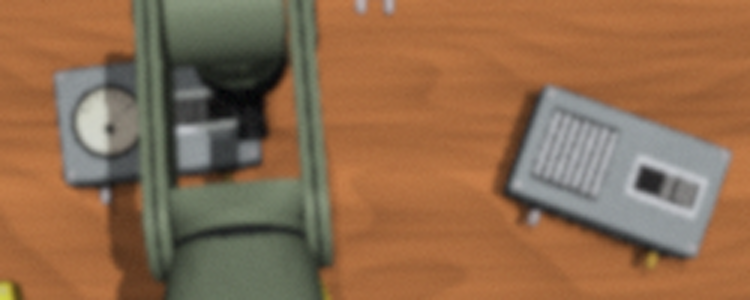

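The wrist crop shows the slide fully at the meter end, with the ridge moved 23.8 mm (24 mm expected). In the top view the grille unit's slide is still off. Handing in.

```bash
python3 -c "
from h import *
print(ticket.close_job())"
```

```text
the job is handed in; nothing more can be done
None
```

The charger's switch is on. I pushed its ridge towards the round meter with closed fingers, and it clicked over and stayed. I then backed the arm clear and handed the job in at about 6 s of the 26 s allowed.

- **Push:** resistance read about 8 N at the start, fell as the slide moved, and was zero once it sprang over.
- **Position:** the wrist camera put the ridge about 23.8 mm along the slide, against 24 mm for fully home. The picture shows the slide at the meter end of its window.
- **Other units:** the grille unit's switch still shows off in the top view, and I did not go near it or the yellow look-alikes.
- **Not confirmed:** in the last top view the arm hid the charger's switch, so its final position rests on the wrist camera alone. The network also gave a second, weaker ridge position about 10 mm off, which I discounted because the picture did not support it.

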